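Fit the spacer sleeve on the grinder spindle

ROBOT

A 6-joint arm with a two-finger parallel gripper is mounted at the origin on the work surface. World frame = base frame: x ahead of the robot, y to its left, z up, the work surface at z = 0. Lengths are in m, angles in degrees, forces in N, time in s.
With the tool pointing down it reaches from about 0.4 to 0.825 m from the base axis. Payload 7 kg.
Tool frame: the origin (TCP) lies on the centre line of the jaws, within the pads' length; the fingertips stand 19 mm ahead of it and the grasp point (between the pads) is the TCP; z points along the fingers, y is the line along which they close (so a half turn about z gives the same grasp; the last joint's range is limited). The gripper opens to 88 mm and grips with 3 to 60 N. Pads are 19 mm wide; open, the fingers measure 130 mm over their backs; the gripper's body (78 mm by 193 mm) begins 47 mm behind the grasp point.
Start: joints at [-55.113, 20.546, 0.682, 0, -70.136, -16.507], TCP at [0.213, -0.641, 0.214] pointing down, gripper open.
Joint ranges: [-176.03, 176.03], [-82.01, 121.73], [-58.28, 71.71], [-173.87, 95.51], [-174.79, -0.11], [-173.66, 173.66]. Speed limits (degrees/s): [136.94, 136.94, 172.46, 180, 180, 180].

INTERFACE

Orientations are given as [roll, pitch, yaw] about the fixed x, y, z axes, in that order (R = Rz(yaw) Ry(pitch) Rx(roll)).
In Python, from plant import ctrl gives the robot as it stands.
- The arm moves only by the tool move_arm, never from a script. Its argument "motion" is a list of rows, each a list of 3 entries, a list of its own where there are three numbers: the shift along the tool's x, y, z in mm, then the turn, a rotation vector about the tool's x, y, z in degrees, then the closure, from 0 (fully open) to 1 (shut). A call has 1 to 10 rows; each row is the pose to reach, as a shift and turn from the pose commanded when the call began, along the tool's axes at that moment; what a row does not reach only later rows make up. A row lasts 1/12 s, in which the tool goes at most 41.7 mm and 7.16 degrees, less where a joint would pass 70% of its speed; a pose out of reach is approached as far as the arm can. A call with a gripper value outside its range is refused whole. The fingers move at their own pace and stop on an object; the grip force is fixed at half the most. Time passes only in rows, so rows that repeat a pose let the fingers close. It gives the time, the measured TCP pose, the force, the opening and the grip force at its end, in the units of the state.
- ctrl.get_obs(): the state, without advancing time (a new reading comes with each control period).
- ctrl.snapshot(name): name is "scene" or "top" or "wrist"; returns a dict with "color" (400x640x3 uint8, blue, green, red), "camera_matrix" (3x3 intrinsics, pixels), "cam_to_world" (4x4, takes a point from camera to world coordinates). Camera axes: x right, y up, looking along -z (the intrinsics and any distortion apply to the point x, -y, -z); pixel columns grow to the right and rows downward; lengths in m; the calibration is good to about 2 mm. The wrist camera is an equidistant fisheye: a pixel r from the principal point sees the ray r / f radians off the axis. A picture is of the moment at which its call begins. There is no depth.
- ctrl.close_job(): hands the job in; it is judged then, once.
The state is a dict: "clock": time; "joint_pos": joint angles; "qvel": joint speeds; "tau": joint torques, N m; "tool_pos": TCP position; "orientation": TCP orientation; "force": force on the tool from outside, world axes, zero at the start; "moment": the same for the moment, N m; "opening": finger opening in m; "gripper_force": force on a finger pad.
Only numpy, scipy, OpenCV 4.12 (cv2) and the standard library are available. Lean on these libraries where they do the work, as an engineer would, in place of code of your own. Each camera call takes 0.05 s, during which the arm holds its last target. There are 200 camera calls.

TASK

Push the spindle carrier along its rail right up to the end stop beside the feed deck. Then bring the spacer sleeve from the deck over the upright spindle (it can simply be slid across into the vee) and press it down until it is fully home on the spindle, leaving it there, with the carrier still at the stop. Do not knock the spanner, bottle or spare grinding wheel about.

Things in the scene. Friction and masses are not known exactly. Their poses are not given: they have to be found in the camera images.
- jig: Fixed bench jig: grey base plate 235 x 305 mm, 12 mm thick, with a low dark rail along y. Origin: at table level, straight below the spindle's axis when the carrier is at the end stop; z up; +y = along the rail towards the stop (the way to push the carrier); +x = from the feed deck towards the rail. End stop: a low block, 45 mm high, at y = +51 mm.
- deck (a point): Centre of the top of the feed deck, a level steel plate on legs, fixed to the jig, 95 mm above the table. It spans x -165 to -47 mm and y -70 to +70 mm in the jig's frame.
- carrier (a joint): Travel of the carrier, m: grows as it is pushed to jig +y; 0.130 = against the end stop, spindle over the jig's origin; starts at 0 to 0.06. Slides stiffly (4 N + 15 N per m/s), stays where left. The carrier is an 88 x 103 mm aluminium block, top 45 mm above the table, with an upright spindle, a dark push lug, a dark vee fence and a brass lifter plate on it.
- push_lug (a point): Point on the outer (jig -y) face of the carrier's push lug, 110 mm above the table: an upright dark steel plate 70 mm wide (along jig x, centred on the spindle), 10 mm thick, its top 130 mm above the table. Push on this face towards jig +y. The face lies 53 mm from the spindle's axis.
- shaft_top (a point): Centre of the spindle's top, 92.5 mm above the table. Spindle: upright steel shaft fixed on the carrier, 27 mm in diameter, the top 5 mm tapered to 19 mm. On its jig +x side a vee fence (open to jig -x, top 122 mm above the table) stops a sleeve pushed into it within 1 mm of concentric with the spindle.
- seat (a point): Point on the spindle's axis, 52 mm above the table: where the centre of the sleeve's underside lies when the sleeve is fully home.
- lifter (a joint): How far the brass plate round the spindle is pressed down, m: 0 = up, top 94 mm above the table (1 mm below the deck, 1.5 mm above the spindle's top), so the sleeve slides from deck onto it, over the spindle; 0.042 = fully down. Carries the sleeve without sinking; needs 4 to 8 N more to go down; stays where left. Spans x -43 to +26, y -30 to +30 mm from the spindle (jig axes).
- sleeve: Plain aluminium spacer sleeve (thick tube), outside diameter 60 mm, bore 30 mm, 45 mm tall, 0.18 to 0.37 kg, standing upright on the deck. Origin: centre of its underside; z along its axis. Fully home, its top stands 97 mm above the table, 4.5 mm higher than the spindle's top.
- spanner: Bystander: open-end spanner, 190 mm long, lying on the table. Origin near its middle, underside.
- oil_bottle: Bystander: white plastic oil bottle, 60 mm in diameter, 150 mm tall. Origin: centre of its underside.
- spare_wheel: Bystander: grey grinding wheel, 150 mm in diameter, 25 mm thick, lying flat. Origin: centre of its underside.
Not all that is in view belongs to the job. Of the things like the sleeve, leave any that is pink; of the rest the larger one is meant.

How it is judged:
By the outcome, as a careful person would: the job done as asked, in the order asked, and still so for the second after the job is handed in, with the robot touching nothing.
It also fails if it takes over 58 s, if anything falls off the work surface, if the arm or the gripper's body presses on something with over 40 N, if the wrist force passes 120 N, or if a joint passes its speed limit or range.

## Working session

There is one attempt and no reset: what is moved stays moved. The work goes in short steps, Python scripts to look and compute and a tool call to move; the robot and the scene stay as the last step left them, time stands still between calls to the robot, and variables do not carry over. Pictures are saved under pics/ and viewed, at most 10 in all, crops included, and the job is handed in when it is done.

Besides the shell and the picture viewer there is one more tool, called by a JSON object that holds its "fn" and its "kwargs". move_arm: Moves the arm, as the interface text tells. Its arguments: {"type":"object","properties":{"motion":{"type":"array"}},"required":["motion"]}

```bash
mkdir -p pics
cat > h.py <<'E'
import numpy as np, cv2
from plant import ctrl
def snap(n,f):
    s=ctrl.snapshot(n); cv2.imwrite(f'pics/{f}.png',s['color']); np.savez(f'pics/{f}.npz',**{k:np.array(s[k]) for k in ('color','camera_matrix','cam_to_world')},n=n); return s
def ray(f,u,v):
    d=np.load(f'pics/{f}.npz'); K=d['camera_matrix'];T=d['cam_to_world']
    x=(u-K[0,2])/K[0,0]; y=(v-K[1,2])/K[1,1]
    if str(d['n'])=='wrist':
        r=np.hypot(x,y); s=np.sin(r)/max(r,1e-9); c=np.array([x*s,-y*s,-np.cos(r)])
    else: c=np.array([x,-y,-1])
    w=T[:3,:3]@c; return T[:3,3],w/np.linalg.norm(w)
def plane(f,u,v,z):
    o,w=ray(f,u,v); return o+w*(z-o[2])/w[2]
def tri(rs):
    A=sum(np.eye(3)-np.outer(w,w) for o,w in rs); b=sum((np.eye(3)-np.outer(w,w))@o for o,w in rs)
    p=np.linalg.solve(A,b); return p,[np.linalg.norm((np.eye(3)-np.outer(w,w))@(p-o)) for o,w in rs]
E
python3 - <<'E'
from h import *
a=snap('scene','s0');b=snap('top','t0')
print(b['camera_matrix'],b['cam_to_world'],a['cam_to_world']); print(ctrl.get_obs())
E
```

```text
[[414.43637762   0.         319.26465225]
 [  0.         414.43637762 198.09816413]
 [  0.           0.           1.        ]] [[-0.026483    0.98636084 -0.16245287  0.32385973]
 [-0.99964839 -0.02591611  0.00560812 -0.02547285]
 [ 0.00132148  0.16254427  0.98670037  1.26193633]
 [ 0.          0.          0.          1.        ]] [[-0.88685134 -0.38287521  0.2586528   0.79337052]
 [ 0.46194658 -0.74682297  0.47839399  0.49421138]
 [ 0.01000265  0.54374813  0.83918885  1.02751755]
 [ 0.          0.          0.          1.        ]]
{'clock': 0.1, 'joint_pos': array([-5.51118627e+01,  2.05858315e+01,  6.41347810e-01, -1.74297034e-02,
       -7.01365485e+01, -1.65049335e+01]), 'qvel': array([-0.00638062, -0.13008961,  0.12459208,  0.09979728,  0.11961074,
       -0.14278337]), 'tau': array([-1.48158804e-03, -5.84162915e+01,  2.93754637e+01,  7.01547280e+00,
        1.02365695e-02, -5.48153241e-05]), 'tool_pos': array([ 0.21269029, -0.64015244,  0.21355195]), 'orientation': array([ 1.79917651e+02, -7.31209561e-03, -1.61622725e+02]), 'force': array([0.19366565, 0.35208675, 0.40578469]), 'moment': array([-0.00186325,  0.01595883,  0.02192395]), 'gripper_force': 0.0, 'opening': 0.08762252402665777}
```

View pics/s0.png

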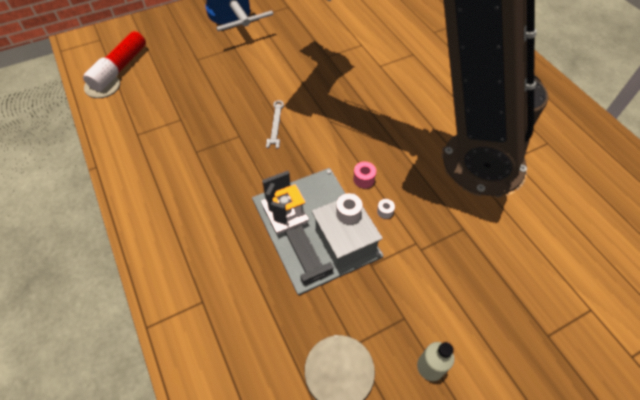

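View pics/t0.png

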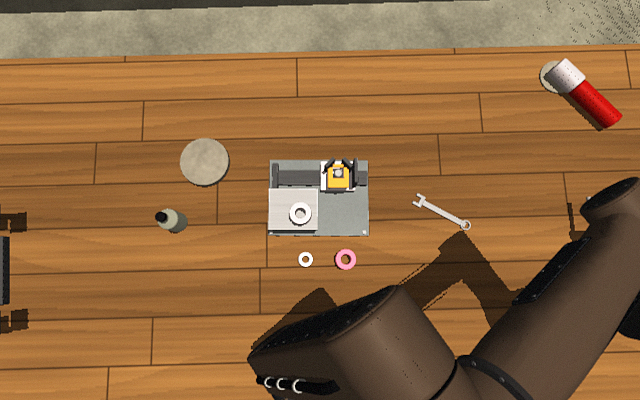

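The scene view shows the jig at about (320,230), with the sleeve standing on the deck at (349,207), a pink ring at (365,175) and a small white ring at (386,208). In the top view the sleeve is at (300,213) and the brass plate at (338,178). The jig's +y points image-left, which is close to world +y. The wheel is at (204,161), the bottle at (172,220) and the spanner at (442,212).

Run:
```python
import cv2,numpy as np
a=cv2.imread('pics/s0.png')[160:300,240:400];b=cv2.imread('pics/t0.png')[150:245,260:380]
a=cv2.resize(a,(400,350),interpolation=cv2.INTER_CUBIC) if 0 else cv2.resize(a,None,fx=3.5,fy=3.5,interpolation=cv2.INTER_CUBIC)
b=cv2.resize(b,None,fx=6,fy=6,interpolation=cv2.INTER_CUBIC)
cv2.imwrite('pics/cs.png',a);cv2.imwrite('pics/ct.png',b)
```

```text
(no output)
```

View pics/cs.png

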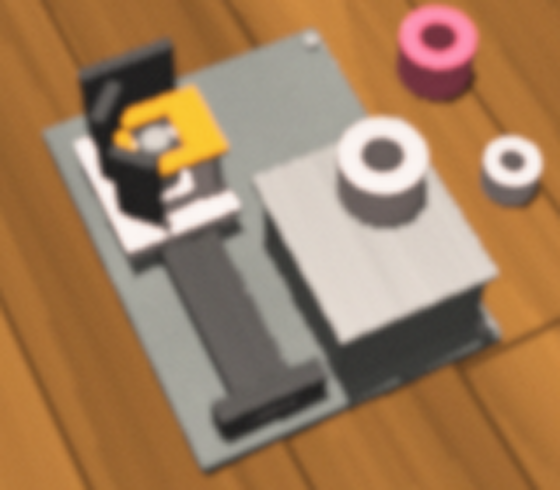

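View pics/ct.png

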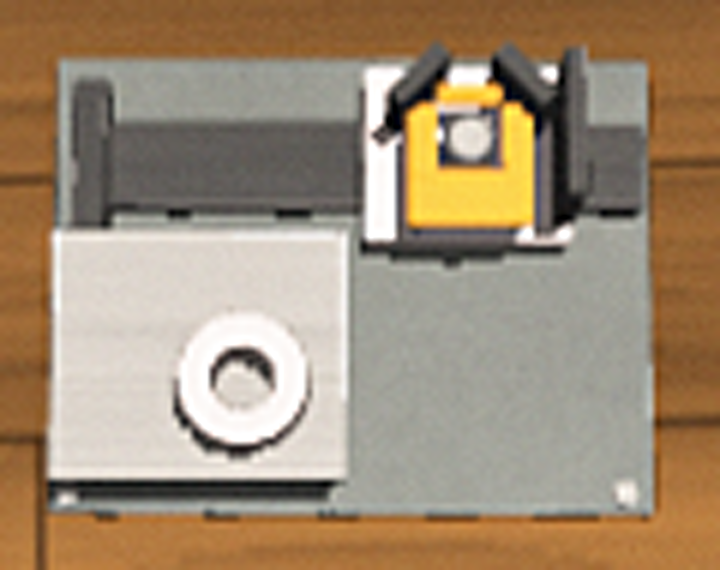

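The crops give the deck corners (top-view crop (51,230), (347,232), (48,480); scene crop (343,340), (255,180), (497,272)), the sleeve rim centre ((241,378) and (383,155)) and the spindle top ((468,135) and (158,137)).

Run:
```python
from h import *
t=lambda u,v:(260+(u+.5)/6-.5,150+(v+.5)/6-.5); s=lambda u,v:(240+(u+.5)/3.5-.5,160+(v+.5)/3.5-.5)
P={}
for n,a,b in [('deck++',(51,230),(343,340)),('deck+-',(347,232),(255,180)),('deck-+',(48,480),(497,272)),('sleeve',(241,378),(383,155)),('spindle',(468,135),(158,137)),('lugtopfar',(582,48),(172,43)),
 ('base+-',(647,61),(46,130)),('base++',(57,60),(207,468))]:
    r=tri([ray('t0',*t(*a)),ray('s0',*s(*b))]); print(n,r[0].round(4),np.round(r[1],4))
for n,p in [('deck',[(51,230),(347,232),(346,480),(48,480)])]:
    q=np.array([plane('t0',*t(*x),.095) for x in p]); print(n,q.round(4),q.mean(0))
q=np.array([plane('t0',*t(*x),.012) for x in [(57,60),(647,61),(653,514)]]);print(q)
print(plane('t0',*t(241,378),.14),plane('s0',*s(383,155),.14),plane('t0',*t(468,135),.0925),plane('s0',*s(158,137),.0925))
# robust circle fit of sleeve in top view
im=cv2.imread('pics/t0.png')
```

```text
deck++ [0.5467 0.1145 0.1002] [0.0022 0.0022]
deck+- [ 0.5418 -0.0251  0.094 ] [0.0039 0.0039]
deck-+ [0.4289 0.1166 0.096 ] [0.0012 0.0012]
sleeve [0.4683 0.0237 0.1408] [0.002 0.002]
spindle [ 0.5872 -0.0848  0.0988] [0.0031 0.0031]
lugtopfar [ 0.5845 -0.1143  0.1883] [0.0293 0.0293]
base+- [ 0.6426 -0.1826  0.0147] [0.0036 0.0036]
base++ [0.6517 0.1212 0.0155] [0.0028 0.0028]
deck [[ 0.5494  0.1137  0.095 ]
 [ 0.5447 -0.0276  0.095 ]
 [ 0.4262 -0.024   0.095 ]
 [ 0.4299  0.1159  0.095 ]] [0.4875646  0.04448193 0.095     ]
[[ 0.65484852  0.1199064   0.012     ]
 [ 0.64633824 -0.18520639  0.012     ]
 [ 0.41236957 -0.17759907  0.012     ]]
[0.46994592 0.02242364 0.14      ] [0.4665781  0.02466682 0.14      ] [ 0.59117348 -0.08705721  0.0925    ] [ 0.58358305 -0.08643261  0.0925    ]
```

```bash
cat >> h.py <<'E'
from scipy.spatial.transform import Rotation as Ro
# jig frame estimate
O=np.array([.5936,.0415]); YAW=-1.6
def j2w(x,y):
    a=np.radians(YAW); return O+np.array([np.cos(a)*x-np.sin(a)*y,np.sin(a)*x+np.cos(a)*y])
def w2j(p):
    a=np.radians(-YAW); q=np.array(p[:2])-O; return np.array([np.cos(a)*q[0]-np.sin(a)*q[1],np.sin(a)*q[0]+np.cos(a)*q[1]])
def go(xy,z,yaw=None):
    o=ctrl.get_obs(); R=Ro.from_euler('xyz',o['orientation'],degrees=True)
    d=R.inv().apply(np.r_[xy,z]-o['tool_pos'])*1e3
    T=Ro.from_euler('xyz',[180,0,YAW-90 if yaw is None else yaw],degrees=True)
    print('shift',d.round(1),'turn',(R.inv()*T).as_rotvec(degrees=True).round(1),'t',o['clock'],'tcp',o['tool_pos'].round(4),'jig',w2j(o['tool_pos']).round(4),'F',o['force'].round(1),'rpy',o['orientation'].round(1),'op',o['opening'].round(4))
E
python3 -c "
from h import *
go([.5885,-.19],.2136)"
```

```text
Traceback (most recent call last):
  File "h.py", line 28, in go
    print('shift',d.round(1),'turn',(R.inv()*T).as_rotvec(degrees=True).round(1),'t',o['clock'],'tcp',o['tool_pos'].round(4),'jig',w2j(o['tool_pos']).round(4),'F',o['force'].round(1),'rpy',o['orientation'].round(1),'op',o['opening'].round(4))
                                                                                                                                                                                                                            ^^^^^^^^^^^^^^^^^^
AttributeError: 'float' object has no attribute 'round'
```

```bash
sed -i "s/o\['opening'\].round(4)/round(o['opening'],4)/" h.py
python3 -c "
from h import *
go([.5885,-.19],.2136)"
```

```text
shift [-4.986e+02  3.087e+02  3.000e-01] turn [  0.1   0.  -70. ] t 0.1 tcp [ 0.2127 -0.6402  0.2136] jig [-0.3617 -0.692 ] F [0.2 0.4 0.4] rpy [ 179.9   -0.  -161.6] op 0.0876
```

{"fn": "move_arm", "kwargs": {"motion": [[[-35,22,0],[0,0,-5],1],[[-70,43,0],[0,0,-10],1],[[-105,65,0],[0,0,-15],1],[[-140,87,0],[0,0,-20],1],[[-175,108,0],[0,0,-25],1],[[-210,130,0],[0,0,-30],1],[[-245,152,0],[0,0,-35],1],[[-280,173,0],[0,0,-40],1],[[-315,195,0],[0,0,-45],1],[[-350,217,0],[0,0,-50],1]]}}

```text
clock: 0.93
tool_pos: [0.4773, -0.3223, 0.2142]
orientation: [180.0, 0.0, -111.4]
force: [1.2, 0.1, -0.5]
opening: 0.0261
gripper_force: 0.0
```

```bash
python3 -c "
from h import *
go([.5885,-.19],.2136)"
```

```text
shift [-163.8  -55.3    0.6] turn [  0.    0.  -19.8] t 0.9333 tcp [ 0.4773 -0.3223  0.2142] jig [-0.1061 -0.367 ] F [ 1.2  0.1 -0.5] rpy [ 180.     0.  -111.4] op 0.0261
```

{"fn": "move_arm", "kwargs": {"motion": [[[-33,-11,0],[0,0,-5],1],[[-66,-22,0],[0,0,-10],1],[[-99,-33,0],[0,0,-15],1],[[-130,-44,0],[0,0,-20],1],[[-155,-52,0],[0,0,-20],1],[[-160,-54,0],[0,0,-20],1],[[-160,-54,0],[0,0,-20],1],[[-160,-54,0],[0,0,-20],1]]}}

```text
clock: 1.6
tool_pos: [0.5853, -0.1953, 0.2138]
orientation: [179.9, 0.0, -91.6]
force: [0.0, -0.2, -0.3]
opening: 0.0001
gripper_force: 0.0
```

```bash
python3 -c "
from h import *
s=snap('wrist','w0');print(s['camera_matrix'],s['cam_to_world'].round(3))
go([.5885,-.175],.119)"
```

```text
[[309.70691629   0.         318.04973967]
 [  0.         309.70691629 198.49255413]
 [  0.           0.           1.        ]] [[-1.    -0.027 -0.007  0.585]
 [ 0.028 -0.955 -0.296 -0.275]
 [ 0.001 -0.296  0.955  0.384]
 [ 0.     0.     0.     1.   ]]
shift [-21.  -3.  95.] turn [ 0.1  0.  -0. ] t 1.65 tcp [ 0.585  -0.1959  0.214 ] jig [-0.002  -0.2375] F [ 0.2  0.1 -0.1] rpy [179.9   0.  -91.6] op 0.0008
```

View pics/w0.png

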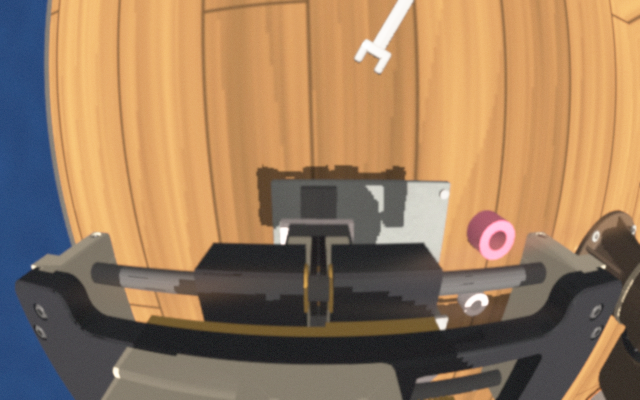

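The wrist view shows the carrier edge at about v=220 and the dark lug below the fingers at u≈288–350, v≈225–243. The spanner is well clear at (385,40).

```bash
python3 -c "
from h import *
for p in [(288,240),(351,240)]: print(plane('w0',*p,.13))
for p in [(272,182),(449,181)]: print(w2j(plane('w0',*p,.012)))
for p in [(277,220),(353,219)]: print(w2j(plane('w0',*p,.045)))
"
```

```text
[ 0.61481226 -0.15781229  0.13      ]
[ 0.55781171 -0.15614641  0.13      ]
[ 0.05686276 -0.2229356 ]
[-0.17296527 -0.2253627 ]
[ 0.04792409 -0.18504393]
[-0.04167741 -0.1862869 ]
```

{"fn": "move_arm", "kwargs": {"motion": [[[0,-3,20],[0,0,0],1],[[0,-3,45],[0,0,0],1],[[0,-3,70],[0,0,0],1],[[0,-3,90],[0,0,0],1],[[0,-3,95],[0,0,0],1],[[0,-3,95],[0,0,0],1]]}}

```text
clock: 2.15
tool_pos: [0.587, -0.1965, 0.1181]
orientation: [179.8, -0.0, -91.7]
force: [-0.5, -0.7, -0.1]
opening: 0.0001
gripper_force: 0.0
```

{"fn": "move_arm", "kwargs": {"motion": [[[-12,0,0],[0,0,0],1],[[-24,0,0],[0,0,0],1],[[-34,0,0],[0,0,0],1],[[-42,0,0],[0,0,0],1],[[-50,0,0],[0,0,0],1],[[-58,0,0],[0,0,0],1],[[-66,0,0],[0,0,0],1],[[-74,0,0],[0,0,0],1],[[-82,0,0],[0,0,0],1],[[-90,0,0],[0,0,0],1]]}}

```text
clock: 2.98
tool_pos: [0.5912, -0.1047, 0.1193]
orientation: [180.0, 0.0, -91.6]
force: [-0.3, -0.4, 0.3]
opening: 0.0005
gripper_force: 0.0
```

{"fn": "move_arm", "kwargs": {"motion": [[[-8,0,0],[0,0,0],1],[[-16,0,0],[0,0,0],1],[[-24,0,0],[0,0,0],1],[[-32,0,0],[0,0,0],1],[[-40,0,0],[0,0,0],1],[[-48,0,0],[0,0,0],1],[[-56,0,0],[0,0,0],1],[[-62,0,0],[0,0,0],1],[[-66,0,0],[0,0,0],1],[[-70,0,0],[0,0,0],1]]}}

```text
clock: 3.82
tool_pos: [0.5932, -0.035, 0.1194]
orientation: [180.0, -0.0, -91.6]
force: [-0.0, -0.5, -0.2]
opening: 0.0006
gripper_force: 0.0
```

{"fn": "move_arm", "kwargs": {"motion": [[[-2,0,0],[0,0,0],1],[[-4,0,0],[0,0,0],1],[[-6,0,0],[0,0,0],1],[[-6,0,0],[0,0,0],1]]}}

```text
clock: 4.15
tool_pos: [0.5934, -0.0295, 0.1194]
orientation: [-180.0, 0.0, -91.6]
force: [0.5, -0.5, -0.5]
opening: 0.0004
gripper_force: 0.0
```

```bash
python3 -c "
from h import *
go(j2w(0,-.0625),.119)"
```

```text
shift [-8.4  1.8  0.4] turn [-0.  0. -0.] t 4.15 tcp [ 0.5934 -0.0295  0.1194] jig [ 0.0018 -0.0709] F [ 0.5 -0.5 -0.5] rpy [-180.     0.   -91.6] op 0.0004
```

```bash
python3 -c "
from h import *
s=snap('scene','s1')
b=snap('top','t1')
a=cv2.resize(s['color'][150:300,230:410],None,fx=3,fy=3,interpolation=cv2.INTER_CUBIC);b=cv2.resize(b['color'][150:245,260:380],None,fx=4.5,fy=4.5,interpolation=cv2.INTER_CUBIC)
w=np.zeros((550,600,3),np.uint8);w=np.zeros((600,560,3),np.uint8)
c=np.zeros((450,800,3),np.uint8);a=a[:,:400];c[:,:400]=a
b=cv2.resize(b,(400,317));c[:317,400:]=b
cv2.imwrite('pics/c1.png',c)"
```

```text
(no output)
```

View pics/c1.png

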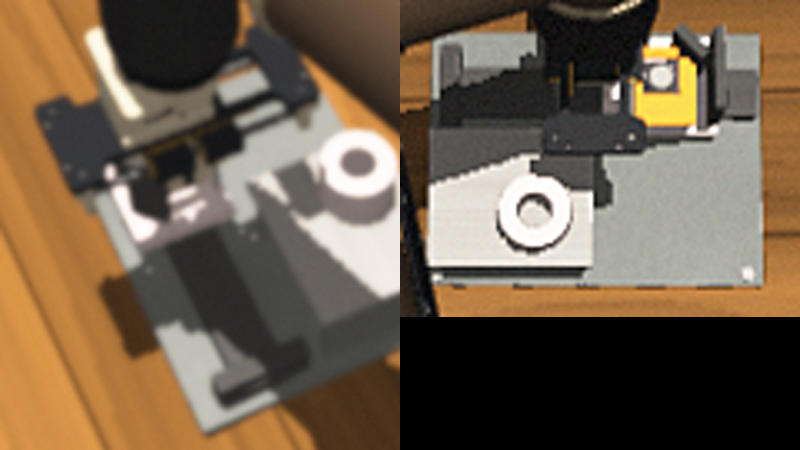

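The crop shows the carrier apparently unmoved, with the spindle still at top pixel (338,173), and the gripper to the left of it at (600,130) in the crop. I'll check that with projections before going on.

```bash
cat >> h.py <<'E'
def proj(f,P):
    d=np.load(f'pics/{f}.npz'); K=d['camera_matrix'];T=d['cam_to_world']; c=T[:3,:3].T@(np.array(P)-T[:3,3])
    x,y,z=c[0],-c[1],-c[2]
    if str(d['n'])=='wrist':
        r=np.hypot(x,y); th=np.arctan2(r,z); x,y=x/r*th,y/r*th
    else: x,y=x/z,y/z
    return np.array([K[0,0]*x+K[0,2],K[1,1]*y+K[1,2]])
E
python3 - <<'E'
from h import *
w=snap('wrist','w1'); o=ctrl.get_obs(); p=o['tool_pos']; print(p,o['joint_pos'])
for f in 'st':
    print(f,proj(f+'1',p).round(1),proj(f+'1',p+[0,0,-.019]).round(1),proj(f+'1',p+[0,0,.06]).round(1))
def br(f):
    im=cv2.imread(f'pics/{f}.png'); h=cv2.cvtColor(im,cv2.COLOR_BGR2HSV); m=cv2.inRange(h,(15,170,120),(32,255,255)); 
    n,l,st,c=cv2.connectedComponentsWithStats(m); i=1+np.argmax(st[1:,4]); return st[i],c[i]
for f in ('t0','t1','s0','s1'): print(f,br(f))
s=cv2.imread('pics/s1.png')
for q,c in ((p,(0,255,0)),(p+[0,0,-.019],(0,0,255)),(np.r_[j2w(0,-.183),.11],(255,0,0)),(np.r_[j2w(0,-.1285),.0925],(255,255,0))): cv2.circle(s,tuple(int(x) for x in proj('s1',q)),1,c,-1)
a=cv2.resize(s[150:300,230:410],None,fx=2.4,fy=2.4,interpolation=cv2.INTER_CUBIC)
b=cv2.resize(w['color'],None,fx=.58,fy=.58)
c=np.zeros((400,800,3),np.uint8);c[:a.shape[0],:a.shape[1]]=a;c[:b.shape[0],432:432+b.shape[1]]=b[:,:368]
cv2.imwrite('pics/c2.png',c)
E
```

```text
[ 0.59336859 -0.02969822  0.11936038] [ 1.59686642e+01  1.74655034e+01 -1.71057698e+01 -9.26340451e-04
 -5.54278158e+01 -1.75975354e+01]
s [290.5 212. ] [290.9 216.2] [289.2 198.1]
t [317.7 169.7] [317.7 171.2] [317.6 164.6]
t0 (array([327, 164,  22,  24, 338], dtype=int32), array([337.93786982, 177.86686391]))
t1 (array([331, 164,  18,  24, 234], dtype=int32), array([340.27777778, 177.83333333]))
s0 (array([    51,      0,    589,    400, 153533], dtype=int32), array([353.03463099, 213.73540542]))
s1 (array([   51,     0,   589,   400, 79350], dtype=int32), array([323.67659735, 230.09141777]))
```

View pics/c2.png

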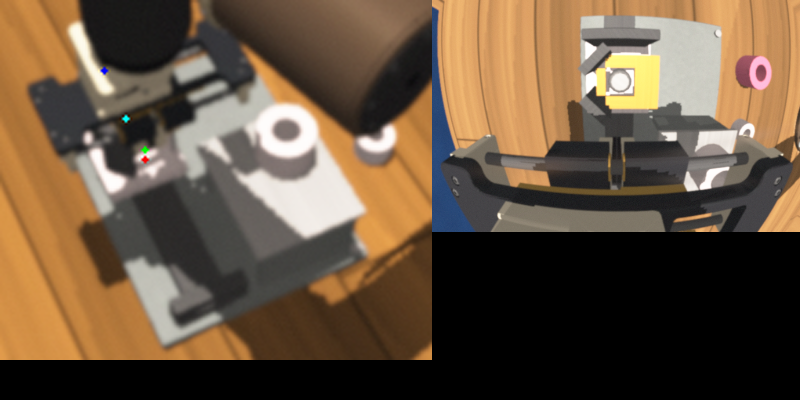

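Run:
```python
from h import *
g=lambda u,v:((u-432)/.58,v/.58)
for n,(u,v),z in [('lugTL',(582,29),.13),('lugTR',(660,29),.13),('lugBL',(582,40),.13),('brass -y',(633,55),.094),('brass +y',(633,108),.094),('brass-x',(659,80),.094),('spindle',(621,80),.0925),('base-y',(650,16),.012)]:
    q=plane('w1',*g(u,v),z);print(n,q.round(4),w2j(q).round(4))
o=ctrl.get_obs();p=o['tool_pos']
for z in (0,-.019):print('tip',proj('w1',p+[0,0,z])*.58+[432,0])
a=[ray('w1',*g(621,80)),ray('t0',338,172.0)];print(tri(a))
d=np.load('pics/w1.npz');print(d['cam_to_world'].round(3))
im=d['color'][20:340,200:470];cv2.imwrite('pics/c3.png',cv2.resize(im,None,fx=1.8,fy=1.8,interpolation=cv2.INTER_CUBIC))
```

```text
lugTL [ 0.6219 -0.1401  0.13  ] [ 0.0334 -0.1807]
lugTR [ 0.5531 -0.1387  0.13  ] [-0.0355 -0.1812]
lugBL [ 0.6222 -0.13    0.13  ] [ 0.0334 -0.1706]
brass -y [ 0.5746 -0.1158  0.094 ] [-0.0146 -0.1577]
brass +y [ 0.5753 -0.0567  0.094 ] [-0.0156 -0.0987]
brass-x [ 0.5459 -0.0882  0.094 ] [-0.044 -0.131]
spindle [ 0.5881 -0.0885  0.0925] [-0.0019 -0.1301]
base-y [ 0.539 -0.181  0.012] [-0.0484 -0.2239]
tip [617.80407243 139.78206944]
tip [617.68619101 132.73529209]
(array([ 0.58882248, -0.08861468,  0.10134886]), [np.float64(0.000980102402316657), np.float64(0.0009801024023167143)])
[[-1.    -0.027 -0.008  0.593]
 [ 0.029 -0.955 -0.296 -0.109]
 [ 0.    -0.296  0.955  0.29 ]
 [ 0.     0.     0.     1.   ]]
```

View pics/c3.png

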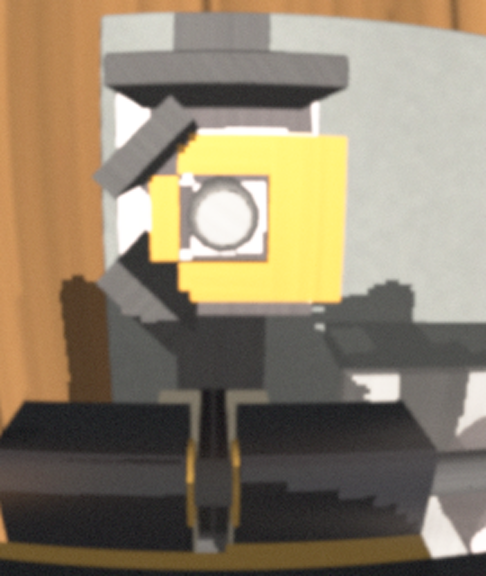

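Run:
```python
from h import *
p=ctrl.get_obs()['tool_pos']
for dz in (-.019,-.01,0,.01,.02,.03,.04):
  print(dz,'w front',((proj('w1',p+[0,-.0095,dz])-[200,20])*1.8).round(),'w ctr',((proj('w1',p+[0,0,dz])-[200,20])*1.8).round(),'s',((proj('s1',p+[0,0,dz])-[230,150])*2.4).round())
s=cv2.imread('pics/s1.png')[180:235,255:345]
cv2.imwrite('pics/c4.png',cv2.resize(s,None,fx=8,fy=8,interpolation=cv2.INTER_CUBIC))
```

```text
-0.019 w front [216. 352.] w ctr [216. 376.] s [146. 159.]
-0.01 w front [216. 361.] w ctr [216. 386.] s [146. 154.]
0 w front [216. 372.] w ctr [217. 398.] s [145. 149.]
0.01 w front [216. 384.] w ctr [217. 411.] s [145. 143.]
0.02 w front [216. 397.] w ctr [217. 426.] s [144. 138.]
0.03 w front [217. 412.] w ctr [217. 442.] s [144. 132.]
0.04 w front [217. 429.] w ctr [218. 460.] s [143. 127.]
```

View pics/c4.png

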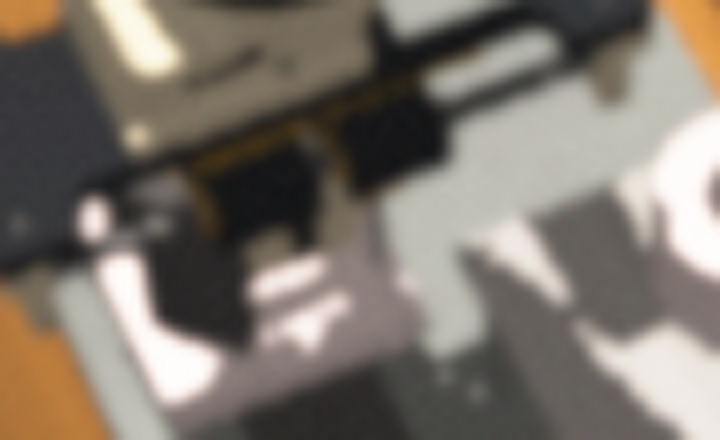

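The close-up shows the fingertips at about scene pixels (289,211) and (297,210). They end near the reported TCP height instead of 19 mm below it, so the fingers passed over the lug and the carrier has not moved. I'll back off over the lug, go lower and watch the force.

{"fn": "move_arm", "kwargs": {"motion": [[[0,0,-25],[0,0,0],1],[[0,0,-50],[0,0,0],1],[[0,0,-65],[0,0,0],1],[[30,1,-65],[0,0,0],1],[[60,2,-65],[0,0,0],1],[[90,2,-65],[0,0,0],1],[[120,2,-65],[0,0,0],1],[[150,2,-65],[0,0,0],1],[[170,2,-65],[0,0,0],1],[[170,2,-65],[0,0,0],1]]}}

```text
clock: 5.13
tool_pos: [0.586, -0.203, 0.1841]
orientation: [180.0, -0.0, -91.8]
force: [-0.4, 0.0, -0.2]
opening: 0.0004
gripper_force: 0.0
```

{"fn": "move_arm", "kwargs": {"motion": [[[0,0,20],[0,0,0],1],[[0,0,40],[0,0,0],1],[[0,0,60],[0,0,0],1],[[0,0,75],[0,0,0],1],[[0,0,85],[0,0,0],1],[[0,0,92],[0,0,0],1],[[0,0,92],[0,0,0],1]]}}

```text
clock: 5.72
tool_pos: [0.5859, -0.1993, 0.091]
orientation: [179.9, 0.0, -91.6]
force: [0.5, -0.1, -0.5]
opening: 0.0007
gripper_force: 0.0
```

{"fn": "move_arm", "kwargs": {"motion": [[[-8,0,0],[0,0,0],1],[[-16,0,0],[0,0,0],1],[[-24,0,0],[0,0,0],1],[[-32,0,0],[0,0,0],1],[[-37,0,0],[0,0,0],1],[[-42,0,0],[0,0,0],1],[[-47,0,0],[0,0,0],1],[[-52,0,0],[0,0,0],1],[[-57,0,0],[0,0,0],1]]}}

```text
clock: 6.47
tool_pos: [0.5883, -0.1427, 0.0927]
orientation: [-180.0, -0.1, -91.6]
force: [-0.1, -5.2, 2.1]
opening: 0.0003
gripper_force: 2.5
```

```bash
python3 -c "
from h import *
go(j2w(0,-.0625),.095)"
```

```text
shift [-1.218e+02 -1.000e-01 -2.500e+00] turn [-0.  -0.1 -0. ] t 6.4667 tcp [ 0.5883 -0.1427  0.0927] jig [-1.000e-04 -1.843e-01] F [-0.1 -5.2  2.1] rpy [-1.80e+02 -1.00e-01 -9.16e+01] op 0.0003
```

{"fn": "move_arm", "kwargs": {"motion": [[[-7,0,0],[0,0,0],1],[[-14,0,0],[0,0,0],1],[[-21,0,0],[0,0,0],1],[[-28,0,0],[0,0,0],1],[[-35,0,0],[0,0,0],1],[[-42,0,0],[0,0,0],1],[[-49,0,0],[0,0,0],1],[[-56,0,0],[0,0,0],1],[[-63,0,0],[0,0,0],1],[[-70,0,0],[0,0,0],1]]}}

```text
clock: 7.3
tool_pos: [0.5904, -0.0727, 0.0927]
orientation: [-180.0, -0.0, -91.6]
force: [0.6, -5.2, 1.3]
opening: 0.0006
gripper_force: 2.6
```

{"fn": "move_arm", "kwargs": {"motion": [[[-6,0,0],[0,0,0],1],[[-12,0,0],[0,0,0],1],[[-18,0,0],[0,0,0],1],[[-24,0,0],[0,0,0],1],[[-29,0,0],[0,0,0],1],[[-33,0,0],[0,0,0],1],[[-36,0,0],[0,0,0],1],[[-38,0,0],[0,0,0],1],[[-40,0,0],[0,0,0],1]]}}

```text
clock: 8.05
tool_pos: [0.5916, -0.0324, 0.0926]
orientation: [-180.0, -0.0, -91.6]
force: [1.6, -3.7, 3.3]
opening: 0.0005
gripper_force: 2.2
```

Run:
```python
from h import *
go(j2w(0,-.0625),.095)
w=snap('wrist','w2');t=snap('top','t2')
h=cv2.cvtColor(w['color'],cv2.COLOR_BGR2HSV); m=cv2.inRange(h,(15,150,120),(32,255,255))
n,l,st,c=cv2.connectedComponentsWithStats(m)
print([s for s in st[1:] if s[4]>150])
a=cv2.resize(t['color'][150:245,260:380],None,fx=3.5,fy=3.5,interpolation=cv2.INTER_CUBIC)
c=np.zeros((400,800,3),np.uint8); b=w['color'][0:320,120:500]; c[:320,:380]=b; c[:a.shape[0],380:800]=a
cv2.imwrite('pics/c5.png',c)
```

```text
shift [-11.4   0.1  -2.4] turn [-0. -0. -0.] t 8.05 tcp [ 0.5916 -0.0324  0.0926] jig [ 0.0001 -0.0739] F [ 1.6 -3.7  3.3] rpy [-180.    -0.   -91.6] op 0.0005
[]
```

View pics/c5.png

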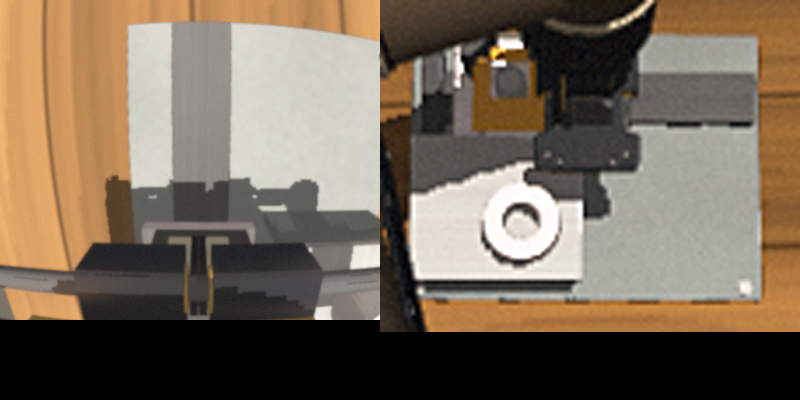

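The carrier now moves with the fingers: the brass plate is at crop (510,95) and the vee end is nearing the stop. That was my last picture view, so from here I work from numbers only.

{"fn": "move_arm", "kwargs": {"motion": [[[-2,0,0],[0,0,0],1],[[-4,0,0],[0,0,0],1],[[-6,0,0],[0,0,0],1],[[-8,0,0],[0,0,0],1]]}}

```text
clock: 8.48
tool_pos: [0.5915, -0.0245, 0.0923]
orientation: [180.0, -0.0, -91.6]
force: [2.0, -4.0, 0.9]
opening: 0.0003
gripper_force: 2.2
```

{"fn": "move_arm", "kwargs": {"motion": [[[-1,0,0],[0,0,0],1],[[-2,0,0],[0,0,0],1]]}}

```text
clock: 8.65
tool_pos: [0.5915, -0.0224, 0.0923]
orientation: [180.0, -0.0, -91.6]
force: [1.9, -3.4, -0.0]
opening: 0.0006
gripper_force: 2.1
```

{"fn": "move_arm", "kwargs": {"motion": [[[-1,0,0],[0,0,0],1],[[-2,0,0],[0,0,0],1]]}}

```text
clock: 8.82
tool_pos: [0.5915, -0.0222, 0.0923]
orientation: [180.0, -0.1, -91.6]
force: [5.0, -18.8, -1.4]
opening: 0.0003
gripper_force: 9.2
```

{"fn": "move_arm", "kwargs": {"motion": [[[3,0,0],[0,0,0],1],[[10,0,0],[0,0,0],1],[[12,0,-20],[0,0,0],1],[[12,0,-50],[0,0,0],1],[[12,0,-80],[0,0,0],1],[[12,0,-110],[0,0,0],1],[[12,0,-130],[0,0,0],1],[[12,0,-130],[0,0,0],1]]}}

```text
clock: 9.48
tool_pos: [0.5934, -0.032, 0.2274]
orientation: [-179.6, 0.1, -91.6]
force: [0.6, -0.1, 0.7]
opening: 0.0006
gripper_force: 0.0
```

Run:
```python
from h import *
def ring(f,box):
    im=cv2.imread(f'pics/{f}.png'); x0,y0,x1,y1=box; S=6
    c=cv2.resize(im[y0:y1,x0:x1],None,fx=S,fy=S,interpolation=cv2.INTER_CUBIC)
    m=(c.min(2)>238).astype(np.uint8); cs,_=cv2.findContours(m,cv2.RETR_EXTERNAL,cv2.CHAIN_APPROX_NONE)
    k=max(cs,key=cv2.contourArea); e=cv2.fitEllipse(k); return np.array([(e[0][0]+.5)/S-.5+x0,(e[0][1]+.5)/S-.5+y0]),np.array(e[1])/S
a=ring('t0',(285,198,317,230)); b=ring('s0',(330,190,368,225)); t2=ring('t2',(285,198,317,230)); print(a,b,t2)
print(tri([ray('t0',*a[0]),ray('s0',*b[0])]),plane('t0',*a[0],.14),plane('s0',*b[0],.14),plane('t2',*t2[0],.14))
w=snap('wrist','w3'); h=cv2.cvtColor(w['color'],cv2.COLOR_BGR2HSV); m=cv2.inRange(h,(15,150,100),(32,255,255));n,l,st,c=cv2.connectedComponentsWithStats(m);print([(s,cc) for s,cc in zip(st[1:],c[1:]) if s[4]>150])
go([.4683,.0235],.19)
```

```text
(array([299.94238536, 212.56011836]), array([20.36440913, 20.6555659 ])) (array([348.89149729, 204.27851232]), array([16.38572439, 20.28398895])) (array([299.907739  , 212.57682419]), array([20.59473546, 20.65119171]))
(array([0.46854856, 0.02330533, 0.13892025]), [np.float64(0.0020867488885813966), np.float64(0.0020867488885813364)]) [0.46999591 0.02189787 0.14      ] [0.46743004 0.02532129 0.14      ] [0.46995249 0.02199321 0.14      ]
[(array([314, 226,  48,  18, 466], dtype=int32), array([340.77467811, 232.80257511])), (array([ 149,  317,  285,   19, 1430], dtype=int32), array([302.11958042, 327.68811189]))]
shift [-51.8 125.7  34.3] turn [-0.2  0.1  0. ] t 9.5333 tcp [ 0.5924 -0.0319  0.2248] jig [ 0.0008 -0.0734] F [-0.6  1.1 -0.9] rpy [-1.798e+02  1.000e-01 -9.160e+01] op 0.0007
```

{"fn": "move_arm", "kwargs": {"motion": [[[-15,30,0],[0,0,0],1],[[-28,60,0],[0,0,0],1],[[-42,90,10],[0,0,0],1],[[-52,115,20],[0,0,0],1],[[-53,125,30],[0,0,0],1],[[-53,125,32],[0,0,0],1],[[-53,125,32],[0,0,0],1]]}}

```text
clock: 10.12
tool_pos: [0.4669, 0.0242, 0.1894]
orientation: [179.9, -0.0, -91.6]
force: [-0.5, 0.8, 0.8]
opening: 0.0006
gripper_force: 0.0
```

Run:
```python
from h import *
go([.4688,.0235],.165)
```

```text
shift [ 0.6 -2.  24.4] turn [ 0.1 -0.   0. ] t 10.1167 tcp [0.4669 0.0242 0.1894] jig [-0.1262 -0.0209] F [-0.5  0.8  0.8] rpy [179.9  -0.  -91.6] op 0.0006
```

{"fn": "move_arm", "kwargs": {"motion": [[[0,-2,10],[0,0,0],1],[[0,-2,20],[0,0,0],1],[[0,-2,26],[0,0,0],1],[[0,-2,29],[0,0,0],1],[[0,-2,32],[0,0,0],1]]}}

```text
clock: 10.53
tool_pos: [0.4698, 0.0236, 0.1574]
orientation: [179.9, -0.0, -91.7]
force: [0.0, 0.3, -0.6]
opening: 0.0004
gripper_force: 0.0
```

{"fn": "move_arm", "kwargs": {"motion": [[[0,0,1],[0,0,0],1],[[0,0,2],[0,0,0],1],[[0,0,3],[0,0,0],1]]}}

```text
clock: 10.78
tool_pos: [0.4701, 0.024, 0.1555]
orientation: [-180.0, 0.0, -91.6]
force: [-0.5, -0.2, -0.1]
opening: 0.0006
gripper_force: 0.0
```

{"fn": "move_arm", "kwargs": {"motion": [[[0,0,2],[0,0,0],1],[[0,0,4],[0,0,0],1],[[0,0,6],[0,0,0],1],[[0,0,8],[0,0,0],1]]}}

```text
clock: 11.12
tool_pos: [0.4698, 0.024, 0.1473]
orientation: [-180.0, 0.0, -91.6]
force: [0.7, 0.9, 0.3]
opening: 0.0004
gripper_force: 0.0
```

{"fn": "move_arm", "kwargs": {"motion": [[[0,0,2],[0,0,0],1],[[0,0,4],[0,0,0],1],[[0,0,6],[0,0,0],1]]}}

```text
clock: 11.37
tool_pos: [0.4698, 0.0239, 0.1412]
orientation: [180.0, -0.0, -91.6]
force: [0.1, 0.3, -0.0]
opening: 0.0005
gripper_force: 0.0
```

{"fn": "move_arm", "kwargs": {"motion": [[[0,0,2],[0,0,0],1],[[0,0,4],[0,0,0],1]]}}

```text
clock: 11.53
tool_pos: [0.4698, 0.024, 0.1371]
orientation: [180.0, -0.0, -91.6]
force: [0.1, 0.0, 0.4]
opening: 0.0008
gripper_force: 0.0
```

{"fn": "move_arm", "kwargs": {"motion": [[[0,0,1.5],[0,0,0],1],[[0,0,3],[0,0,0],1],[[0,0,4],[0,0,0],1]]}}

```text
clock: 11.78
tool_pos: [0.4698, 0.024, 0.1332]
orientation: [180.0, -0.0, -91.6]
force: [-0.4, 0.5, -0.5]
opening: 0.0003
gripper_force: 0.0
```

{"fn": "move_arm", "kwargs": {"motion": [[[0,0,1],[0,0,0],1],[[0,0,2],[0,0,0],1],[[0,0,3],[0,0,0],1]]}}

```text
clock: 12.03
tool_pos: [0.4699, 0.024, 0.1303]
orientation: [-180.0, 0.0, -91.6]
force: [-0.5, -0.1, 0.6]
opening: 0.0009
gripper_force: 0.0
```

{"fn": "move_arm", "kwargs": {"motion": [[[0,0,1],[0,0,0],1],[[0,0,2],[0,0,0],1]]}}

```text
clock: 12.2
tool_pos: [0.4699, 0.024, 0.1283]
orientation: [-180.0, 0.0, -91.6]
force: [0.5, 0.8, -0.1]
opening: 0.0002
gripper_force: 0.0
```

{"fn": "move_arm", "kwargs": {"motion": [[[0,0,1],[0,0,0],1],[[0,0,2],[0,0,0],1]]}}

```text
clock: 12.37
tool_pos: [0.4701, 0.024, 0.1267]
orientation: [-180.0, -0.0, -91.6]
force: [-3.3, 0.4, 10.6]
opening: 0.0005
gripper_force: 5.7
```

{"fn": "move_arm", "kwargs": {"motion": [[[0,0,1],[0,0,0],1],[[0,0,2],[0,0,0],1]]}}

```text
clock: 12.53
tool_pos: [0.4709, 0.024, 0.1263]
orientation: [-179.9, -0.0, -91.6]
force: [-8.7, 1.5, 26.7]
opening: 0.0003
gripper_force: 13.5
```

{"fn": "move_arm", "kwargs": {"motion": [[[0,0,-10],[0,0,0],1],[[0,0,-25],[0,0,0],1],[[0,0,-25],[0,0,0],0],[[0,0,-25],[0,0,0],0],[[0,0,-25],[0,0,0],0],[[0,0,-25],[0,0,0],0],[[0,0,-25],[0,0,0],0],[[0,0,-25],[0,0,0],0],[[0,0,-25],[0,0,0],0],[[0,0,-25],[0,0,0],0]]}}

```text
clock: 13.37
tool_pos: [0.4698, 0.0239, 0.1491]
orientation: [180.0, -0.0, -91.6]
force: [0.1, -0.2, -0.5]
opening: 0.048
gripper_force: 0.0
```

{"fn": "move_arm", "kwargs": {"motion": [[[0,0,0],[0,0,0],0],[[0,0,0],[0,0,0],0],[[0,0,0],[0,0,0],0],[[0,0,0],[0,0,0],0]]}}

```text
clock: 13.7
tool_pos: [0.4698, 0.0239, 0.1494]
orientation: [180.0, -0.0, -91.6]
force: [0.6, 0.6, 0.8]
opening: 0.0747
gripper_force: 0.0
```

Run:
```python
from h import *
go([.4690,.0235],.1145)
```

```text
shift [ 0.5  0.8 34.9] turn [ 0. -0. -0.] t 13.7 tcp [0.4698 0.0239 0.1494] jig [-0.1232 -0.021 ] F [0.6 0.6 0.8] rpy [180.   -0.  -91.6] op 0.0747
```

{"fn": "move_arm", "kwargs": {"motion": [[[0,0,0],[0,0,0],0],[[0,0,0],[0,0,0],0],[[0,0,0],[0,0,0],0],[[0,0,6],[0,0,0],0],[[0,0,14],[0,0,0],0],[[0,0,22],[0,0,0],0],[[0,0,30],[0,0,0],0],[[0,0,35],[0,0,0],0],[[0,0,35],[0,0,0],0]]}}

```text
clock: 14.45
tool_pos: [0.4689, 0.0236, 0.1127]
orientation: [179.9, -0.1, -91.6]
force: [-1.0, 0.3, 0.5]
opening: 0.0875
gripper_force: 0.0
```

{"fn": "move_arm", "kwargs": {"motion": [[[0,0,0],[0,0,0],1],[[0,0,0],[0,0,0],1],[[0,0,0],[0,0,0],1],[[0,0,0],[0,0,0],1],[[0,0,0],[0,0,0],1],[[0,0,0],[0,0,0],1],[[0,0,0],[0,0,0],1],[[0,0,0],[0,0,0],1]]}}

```text
clock: 15.12
tool_pos: [0.4695, 0.0239, 0.1146]
orientation: [180.0, -0.0, -91.6]
force: [-3.3, 1.6, 5.4]
opening: 0.0592
gripper_force: 30.0
```

Run:
```python
from h import *
go(j2w(-.012,0),.1135)
```

```text
shift [ -21.1 -111.5    1. ] turn [ 0. -0. -0.] t 15.1167 tcp [0.4695 0.0239 0.1146] jig [-0.1235 -0.021 ] F [-3.3  1.6  5.4] rpy [180.   -0.  -91.6] op 0.0592
```

{"fn": "move_arm", "kwargs": {"motion": [[[0,0,-0.5],[0,0,0],1],[[-3,-8,-0.5],[0,0,0],1],[[-5,-18,-0.5],[0,0,0],1],[[-8,-28,-0.5],[0,0,0],1],[[-10,-38,-0.5],[0,0,0],1],[[-12,-48,-0.5],[0,0,0],1],[[-14,-58,-0.5],[0,0,0],1],[[-17,-68,-0.5],[0,0,0],1],[[-19,-76,-0.5],[0,0,0],1],[[-20,-80,-0.5],[0,0,0],1]]}}

```text
clock: 15.95
tool_pos: [0.5517, 0.0419, 0.1146]
orientation: [180.0, -0.0, -91.6]
force: [-4.4, -0.2, 1.9]
opening: 0.0593
gripper_force: 30.0
```

{"fn": "move_arm", "kwargs": {"motion": [[[0,-6,0],[0,0,0],1],[[0,-12,0],[0,0,0],1],[[0,-18,0],[0,0,0],1],[[0,-24,0],[0,0,0],1],[[0,-29,0],[0,0,0],1],[[0,-32,0],[0,0,0],1],[[0,-32,0],[0,0,0],1]]}}

```text
clock: 16.53
tool_pos: [0.5831, 0.0408, 0.1147]
orientation: [-180.0, 0.0, -91.6]
force: [0.6, 0.7, -3.1]
opening: 0.0595
gripper_force: 30.0
```

Run:
```python
from h import *
go(j2w(0,0),.1135)
```

```text
shift [ -1.  -10.5   1.2] turn [-0.  0. -0.] t 16.5333 tcp [0.5831 0.0408 0.1147] jig [-0.0105 -0.001 ] F [ 0.6  0.7 -3.1] rpy [-180.     0.   -91.6] op 0.0595
```

{"fn": "move_arm", "kwargs": {"motion": [[[0,0,0.5],[0,0,0],1],[[0,0,0.5],[0,0,0],0.2],[[0,0,0.5],[0,0,0],0.2],[[0,0,0.5],[0,0,0],0.2],[[0,0,0.5],[0,0,0],0.2],[[0,-3,0.5],[0,0,0],0.2],[[0,-6,0.5],[0,0,0],0.2],[[0,-9,0.5],[0,0,0],0.2]]}}

```text
clock: 17.2
tool_pos: [0.5906, 0.0404, 0.1144]
orientation: [179.9, -0.0, -91.6]
force: [-6.3, 0.6, 5.0]
opening: 0.0703
gripper_force: 2.6
```

{"fn": "move_arm", "kwargs": {"motion": [[[0,-1.5,0],[0,0,0],0.2],[[0,-3,0],[0,0,0],0.2]]}}

```text
clock: 17.37
tool_pos: [0.5935, 0.0403, 0.1141]
orientation: [179.9, -0.0, -91.6]
force: [-10.1, 2.3, 7.2]
opening: 0.0699
gripper_force: 5.1
```

{"fn": "move_arm", "kwargs": {"motion": [[[0,-1,0],[0,0,0],0.2],[[0,-2,0],[0,0,0],0.2]]}}

```text
clock: 17.53
tool_pos: [0.5937, 0.0402, 0.1138]
orientation: [179.7, -0.0, -91.7]
force: [-14.2, 4.4, 10.7]
opening: 0.07
gripper_force: 7.3
```

{"fn": "move_arm", "kwargs": {"motion": [[[0,2,0],[0,0,0],0.2],[[0,6,0],[0,0,0],0.2],[[0,6,-15],[0,0,0],1],[[0,6,-35],[0,0,0],1],[[0,6,-60],[0,0,0],1],[[-25,6,-70],[0,0,0],1],[[-50,6,-70],[0,0,0],1],[[-75,6,-70],[0,0,0],1],[[-85,6,-70],[0,0,0],1],[[-85,6,-70],[0,0,0],1]]}}

```text
clock: 18.37
tool_pos: [0.5934, 0.1276, 0.1843]
orientation: [-179.9, 0.0, -91.5]
force: [0.2, 0.0, -0.1]
opening: 0.0223
gripper_force: 0.0
```

Run:
```python
from h import *
w=snap('wrist','w4'); s=snap('scene','s4'); t=snap('top','t4')
go(j2w(0,0),.1135)
c0=np.r_[j2w(0,-.001),.139]; u=proj('w4',c0); print('pred',u)
im=w['color']; h=cv2.cvtColor(im,cv2.COLOR_BGR2HSV)
x0,x1,y0,y1=int(u[0]-75),int(u[0]+75),max(0,int(u[1]-75)),int(u[1]+75)
c=im[y0:y1,x0:x1]; S=4; c=cv2.resize(c,None,fx=S,fy=S,interpolation=cv2.INTER_CUBIC)
for th in (190,215,238):
    m=(c.min(2)>th).astype(np.uint8); cs,hi=cv2.findContours(m,cv2.RETR_CCOMP,cv2.CHAIN_APPROX_NONE)
    for k in cs:
        if cv2.contourArea(k)>2500:
            e=cv2.fitEllipse(k); q=(np.array(e[0])+.5)/S-.5+[x0,y0]; print(th,q.round(1),np.round(np.array(e[1])/S,1),w2j(plane('w4',*q,.139)).round(4),cv2.contourArea(k)/S/S)
m=cv2.inRange(h,(15,130,80),(32,255,255))[:260];n,l,st,cc=cv2.connectedComponentsWithStats(m)
for k in st[1:]:
    if k[4]>100:
        print('brass',k,w2j(plane('w4',k[0],k[1],.094)).round(4),w2j(plane('w4',k[0]+k[2]-1,k[1]+k[3]-1,.094)).round(4))
```

```text
shift [83.6 -3.1 70.7] turn [ 0. -0. -0.] t 18.5167 tcp [0.5928 0.1252 0.1841] jig [-0.0031  0.0836] F [-0.2 -0.5  0.3] rpy [180.   -0.  -91.6] op 0.0102
pred [316.5384682   94.82681123]
190 [278.3 142.5] [16.2 25.9] [0.0268 0.0322] 254.40625
190 [317.9  98.8] [22.  23.3] [-0.0009  0.0018] 402.40625
190 [321.2  99.9] [ 90.5 101.9] [-0.0032  0.0025] 6682.6875
190 [322.2  92.8] [42.4 43.5] [-0.0039 -0.0024] 1450.25
190 [274.8  57.3] [12.6 20.2] [ 0.0286 -0.028 ] 170.0
190 [382.1 105.4] [ 17.4 255. ] [-0.0456  0.0053] 2415.65625
215 [278.7 142.6] [14.9 24.3] [0.0265 0.0322] 213.65625
215 [317.8  98.9] [21.  22.1] [-0.0008  0.0018] 363.0
215 [321.3  99.7] [ 89.4 100.6] [-0.0033  0.0024] 6506.5625
215 [322.2  92.8] [43.2 44.3] [-0.0039 -0.0024] 1504.125
215 [382.4 106. ] [ 16.7 255.9] [-0.0458  0.0058] 2308.9375
238 [278.7 142.7] [13.3 22.6] [0.0265 0.0323] 176.90625
238 [317.5  98.9] [19.1 19.9] [-0.0007  0.0018] 297.09375
238 [321.7  98.5] [86.5 99.6] [-0.0035  0.0016] 6279.53125
238 [322.2  92.8] [44.2 45.4] [-0.0039 -0.0024] 1575.09375
brass [   41     0   263   260 44782] [ 0.3214 -0.1539] [0.0131 0.1475]
brass [  323     0   317   260 29005] [-0.005  -0.0859] [-0.5258  0.1897]
brass [343  64  28  72 536] [-0.0215 -0.0289] [-0.045   0.0308]
brass [260 173  31  29 225] [0.0495 0.064 ] [0.0237 0.0895]
brass [292 174  26  47 241] [0.0214 0.0651] [-0.0002  0.1075]
brass [297 209  38  51 567] [0.0176 0.097 ] [-0.0164  0.1474]
```

Run:
```python
from h import *
s=plane('w4',317.8,98.9,.0925); b=plane('w4',322.2,92.8,.139)
print('spindle',w2j(s),s,'bore',w2j(b),b)
im=np.load('pics/w4.npz')['color']
for v in (80,88,92,96,104): print(v,im[v,295:350].min(1).tolist())
print([int(x) for x in im[60:130,321].min(1)])
```

```text
spindle [-0.00077997  0.00088117] [0.59284494 0.04240261 0.0925    ] bore [-0.00386584 -0.00242229] [0.58966804 0.03918659 0.139     ]
80 [254, 254, 254, 254, 254, 254, 254, 254, 251, 235, 191, 141, 113, 106, 105, 107, 109, 106, 96, 92, 89, 85, 87, 83, 86, 82, 83, 83, 83, 83, 80, 84, 88, 87, 89, 94, 100, 102, 106, 105, 105, 104, 105, 128, 175, 225, 248, 253, 254, 254, 254, 254, 254, 254, 255]
88 [254, 254, 254, 254, 252, 244, 201, 139, 112, 112, 120, 119, 114, 102, 103, 115, 129, 145, 157, 181, 208, 220, 222, 221, 220, 217, 208, 197, 172, 158, 147, 135, 132, 127, 128, 133, 140, 139, 137, 139, 137, 124, 112, 105, 99, 104, 109, 117, 166, 226, 249, 253, 254, 254, 254]
92 [255, 255, 254, 254, 250, 224, 160, 115, 101, 103, 98, 102, 116, 142, 179, 221, 238, 243, 244, 243, 244, 243, 244, 245, 245, 244, 245, 245, 244, 242, 239, 223, 189, 159, 135, 126, 124, 134, 140, 144, 141, 129, 123, 127, 122, 114, 111, 114, 147, 214, 247, 254, 254, 255, 255]
96 [255, 255, 255, 254, 252, 235, 172, 115, 104, 95, 99, 121, 180, 233, 244, 247, 247, 246, 245, 245, 244, 244, 243, 243, 243, 242, 243, 244, 244, 244, 244, 243, 238, 221, 182, 149, 143, 180, 235, 252, 252, 226, 158, 130, 122, 118, 117, 120, 156, 216, 246, 253, 254, 254, 254]
104 [254, 254, 254, 254, 254, 254, 254, 251, 231, 180, 141, 128, 171, 224, 239, 244, 244, 244, 244, 243, 242, 242, 243, 243, 244, 245, 243, 245, 246, 245, 243, 237, 219, 174, 140, 124, 120, 149, 222, 251, 252, 231, 163, 129, 135, 160, 212, 243, 252, 254, 254, 254, 254, 254, 254]
[254, 254, 254, 254, 254, 254, 254, 254, 254, 254, 252, 235, 176, 124, 106, 102, 100, 83, 68, 65, 83, 110, 130, 136, 135, 136, 149, 173, 208, 232, 244, 244, 245, 244, 244, 244, 243, 242, 242, 243, 243, 245, 246, 245, 243, 245, 244, 240, 238, 222, 183, 147, 131, 146, 194, 244, 254, 255, 255, 254, 254, 254, 254, 254, 254, 254, 254, 254, 254, 254]
```

{"fn": "move_arm", "kwargs": {"motion": [[[20,0,0],[0,0,0],0.1],[[45,1,0],[0,0,0],0.1],[[70,1,0],[0,0,0],0.1],[[85,1.5,0],[0,0,0],0.1],[[85,1.5,0],[0,0,0],0.1],[[85,1.5,0],[0,0,0],0.1],[[85,1.5,0],[0,0,0],0.1],[[85,1.5,0],[0,0,0],0.1],[[85,1.5,0],[0,0,0],0.1],[[85,1.5,0],[0,0,0],0.1]]}}

```text
clock: 19.35
tool_pos: [0.5889, 0.0412, 0.1843]
orientation: [180.0, 0.0, -91.6]
force: [0.6, -0.6, 0.3]
opening: 0.0716
gripper_force: 0.0
```

Run:
```python
from h import *
go([.589,.040],.114)
```

```text
shift [ 1.2 -0.1 70.3] turn [0. 0. 0.] t 19.35 tcp [0.5889 0.0412 0.1843] jig [-0.0047 -0.0004] F [ 0.6 -0.6  0.3] rpy [180.    0.  -91.6] op 0.0716
```

{"fn": "move_arm", "kwargs": {"motion": [[[0,0,5],[0,0,0],0.1],[[0,0,20],[0,0,0],0.1],[[0,0,35],[0,0,0],0.1],[[0,0,50],[0,0,0],0.1],[[0,0,60],[0,0,0],0.1],[[0,0,67],[0,0,0],0.1],[[0,0,69.5],[0,0,0],0.1],[[0,0,69.5],[0,0,0],0.1]]}}

```text
clock: 20.02
tool_pos: [0.5887, 0.0406, 0.1144]
orientation: [180.0, -0.0, -91.6]
force: [0.9, -0.1, 0.3]
opening: 0.0784
gripper_force: 0.0
```

{"fn": "move_arm", "kwargs": {"motion": [[[0,0,0],[0,0,0],1],[[0,0,0],[0,0,0],1],[[0,0,0],[0,0,0],1],[[0,0,0],[0,0,0],1],[[0,0,0],[0,0,0],1],[[0,0,0],[0,0,0],1]]}}

```text
clock: 20.52
tool_pos: [0.5885, 0.0407, 0.1153]
orientation: [180.0, 0.0, -91.6]
force: [-4.9, 1.6, 4.5]
opening: 0.059
gripper_force: 30.0
```

{"fn": "move_arm", "kwargs": {"motion": [[[-1,1,0],[0,0,0],1],[[-2,1,0],[0,0,0],1],[[-3.3,1,0],[0,0,0],1],[[-3.3,1,0],[0,0,0],1]]}}

```text
clock: 20.85
tool_pos: [0.5883, 0.0437, 0.115]
orientation: [-180.0, -0.0, -91.6]
force: [0.1, -4.2, 4.2]
opening: 0.0592
gripper_force: 30.0
```

{"fn": "move_arm", "kwargs": {"motion": [[[0,-1.5,0],[0,0,0],1],[[0,-3,0],[0,0,0],1],[[0,-3,0],[0,0,0],1]]}}

```text
clock: 21.1
tool_pos: [0.59, 0.0438, 0.1143]
orientation: [179.9, -0.0, -91.6]
force: [-3.9, -1.0, 3.6]
opening: 0.0592
gripper_force: 30.0
```

{"fn": "move_arm", "kwargs": {"motion": [[[0,0,0],[0,0,0],0.25],[[0,0,0],[0,0,0],0.25],[[0,0,0],[0,0,0],0.25],[[0,-3,0],[0,0,0],0.25],[[0,-4.5,0],[0,0,0],0.25]]}}

```text
clock: 21.52
tool_pos: [0.5944, 0.044, 0.1145]
orientation: [179.9, 0.0, -91.6]
force: [-8.5, 4.2, 5.6]
opening: 0.0657
gripper_force: 4.6
```

{"fn": "move_arm", "kwargs": {"motion": [[[0,-1,0],[0,0,0],0.25],[[0,-2,0],[0,0,0],0.25]]}}

```text
clock: 21.68
tool_pos: [0.5946, 0.0438, 0.1143]
orientation: [179.7, -0.0, -91.7]
force: [-14.8, 3.6, 9.6]
opening: 0.0659
gripper_force: 7.1
```

{"fn": "move_arm", "kwargs": {"motion": [[[0,2,0],[0,0,0],0.25],[[0,5,0],[0,0,0],0.25],[[0,5,-15],[0,0,0],1],[[0,5,-35],[0,0,0],1],[[0,5,-60],[0,0,0],1],[[-25,5,-70],[0,0,0],1],[[-50,5,-70],[0,0,0],1],[[-75,5,-70],[0,0,0],1],[[-82,5,-70],[0,0,0],1],[[-82,5,-70],[0,0,0],1]]}}

```text
clock: 22.52
tool_pos: [0.5953, 0.1276, 0.1849]
orientation: [-179.9, 0.0, -91.5]
force: [-0.4, 0.1, -0.5]
opening: 0.018
gripper_force: 0.0
```

```bash
cat > look.py <<'E'
from h import *
import sys
f=sys.argv[1]; zt=float(sys.argv[2]); w=snap('wrist',f); go(j2w(0,0),.155)
im=w['color']; u=proj(f,np.r_[j2w(0,0),zt]); S=4
x0,x1,y0,y1=int(u[0]-60),int(u[0]+60),max(0,int(u[1]-70)),int(u[1]+60)
c=cv2.resize(im[y0:y1,x0:x1],None,fx=S,fy=S,interpolation=cv2.INTER_CUBIC); m=(c.min(2)>215).astype(np.uint8)
for k in cv2.findContours(m,cv2.RETR_CCOMP,cv2.CHAIN_APPROX_NONE)[0]:
    if cv2.contourArea(k)>2500:
        e=cv2.fitEllipse(k); q=(np.array(e[0])+.5)/S-.5+[x0,y0]; print(q.round(1),np.round(np.array(e[1])/S,1),'at top',w2j(plane(f,*q,zt)).round(4),'at .0925',w2j(plane(f,*q,.0925)).round(4))
E
python3 look.py w5 .139
```

```text
shift [85.  -0.8 29.7] turn [-0.   0.   0.1] t 22.5667 tcp [0.595  0.1265 0.1847] jig [-0.0009  0.085 ] F [1.  0.3 0.7] rpy [-180.     0.   -91.5] op 0.0141
[280.8 142. ] [15.4 25.4] at top [0.027  0.0319] at .0925 [0.0326 0.0374]
[319.6  98.6] [21.6 22.1] at top [-0.0002  0.0017] at .0925 [-0.0004  0.0007]
[320.9 102.4] [ 85.2 100. ] at top [-0.0011  0.0043] at .0925 [-0.0015  0.0039]
[320.6  96.8] [42.8 44. ] at top [-0.0009  0.0004] at .0925 [-0.0013 -0.0009]
[376.9 166.7] [  2.6 245. ] at top [-0.0415  0.0494] at .0925 [-0.0506  0.0587]
```

{"fn": "move_arm", "kwargs": {"motion": [[[20,0,0],[0,0,0],1],[[45,1,0],[0,0,0],1],[[70,1,0],[0,0,0],1],[[83,1.5,0],[0,0,0],1],[[83,1.5,10],[0,0,0],1],[[83,1.5,25],[0,0,0],1],[[83,1.5,40],[0,0,0],1],[[83,1.5,50],[0,0,0],1],[[83,1.5,54],[0,0,0],1],[[83,1.5,54],[0,0,0],1]]}}

```text
clock: 23.4
tool_pos: [0.5904, 0.0427, 0.1296]
orientation: [179.9, -0.0, -91.6]
force: [-0.1, 0.1, 0.2]
opening: 0.0005
gripper_force: 0.0
```

{"fn": "move_arm", "kwargs": {"motion": [[[0,0,1.5],[0,0,0],1],[[0,0,3],[0,0,0],1],[[0,0,4.5],[0,0,0],1],[[0,0,6],[0,0,0],1],[[0,0,7.5],[0,0,0],1],[[0,0,9],[0,0,0],1]]}}

```text
clock: 23.9
tool_pos: [0.5914, 0.043, 0.1226]
orientation: [-179.9, 0.0, -91.6]
force: [-0.7, 1.4, 6.0]
opening: 0.0004
gripper_force: 2.8
```

{"fn": "move_arm", "kwargs": {"motion": [[[0,0,2],[0,0,0],1],[[0,0,4],[0,0,0],1],[[0,0,6],[0,0,0],1],[[0,0,8],[0,0,0],1],[[0,0,10],[0,0,0],1]]}}

```text
clock: 24.32
tool_pos: [0.5914, 0.043, 0.1128]
orientation: [-179.9, 0.0, -91.6]
force: [-2.2, -0.0, 6.4]
opening: 0.0004
gripper_force: 3.0
```

{"fn": "move_arm", "kwargs": {"motion": [[[0,0,2],[0,0,0],1],[[0,0,4],[0,0,0],1],[[0,0,6],[0,0,0],1],[[0,0,8],[0,0,0],1],[[0,0,10],[0,0,0],1]]}}

```text
clock: 24.73
tool_pos: [0.5914, 0.043, 0.1028]
orientation: [-179.9, 0.0, -91.6]
force: [-3.0, 0.6, 6.6]
opening: 0.0002
gripper_force: 3.1
```

{"fn": "move_arm", "kwargs": {"motion": [[[0,0,2],[0,0,0],1],[[0,0,4],[0,0,0],1],[[0,0,6],[0,0,0],1],[[0,0,8],[0,0,0],1],[[0,0,10],[0,0,0],1]]}}

```text
clock: 25.15
tool_pos: [0.5914, 0.043, 0.0928]
orientation: [-179.9, 0.0, -91.6]
force: [-1.2, 0.1, 7.2]
opening: 0.0004
gripper_force: 3.1
```

Smooth so far; about 9 mm is left.

{"fn": "move_arm", "kwargs": {"motion": [[[0,0,1.5],[0,0,0],1],[[0,0,3],[0,0,0],1],[[0,0,4.5],[0,0,0],1],[[0,0,6],[0,0,0],1]]}}

```text
clock: 25.48
tool_pos: [0.5914, 0.043, 0.0867]
orientation: [-179.9, 0.0, -91.6]
force: [-2.4, 0.5, 6.2]
opening: 0.0003
gripper_force: 3.0
```

{"fn": "move_arm", "kwargs": {"motion": [[[0,0,1],[0,0,0],1],[[0,0,2],[0,0,0],1]]}}

```text
clock: 25.65
tool_pos: [0.5914, 0.043, 0.0847]
orientation: [-179.9, 0.0, -91.6]
force: [-2.6, 1.1, 6.3]
opening: 0.0011
gripper_force: 2.9
```

{"fn": "move_arm", "kwargs": {"motion": [[[0,0,0.7],[0,0,0],1],[[0,0,1.4],[0,0,0],1]]}}

```text
clock: 25.82
tool_pos: [0.5914, 0.043, 0.0834]
orientation: [-179.9, 0.0, -91.6]
force: [-2.4, 0.5, 9.9]
opening: 0.0006
gripper_force: 4.8
```

{"fn": "move_arm", "kwargs": {"motion": [[[0,0,0.7],[0,0,0],1],[[0,0,1],[0,0,0],1],[[0,0,1],[0,0,0],1]]}}

```text
clock: 26.07
tool_pos: [0.5915, 0.043, 0.0832]
orientation: [-179.9, 0.0, -91.6]
force: [-5.9, 0.6, 12.2]
opening: 0.0003
gripper_force: 6.0
```

{"fn": "move_arm", "kwargs": {"motion": [[[0,0,0.6],[0,0,0],1],[[0,0,1.2],[0,0,0],1],[[0,0,1.2],[0,0,0],1]]}}

```text
clock: 26.32
tool_pos: [0.5916, 0.043, 0.0829]
orientation: [-179.9, 0.0, -91.6]
force: [-7.3, 1.2, 19.8]
opening: 0.0003
gripper_force: 9.1
```

{"fn": "move_arm", "kwargs": {"motion": [[[0,0,-5],[0,0,0],1],[[0,0,-25],[0,0,0],1],[[0,0,-50],[0,0,0],1],[[0,0,-80],[0,0,0],1],[[0,0,-105],[0,0,0],1],[[-25,0,-105],[0,0,0],1],[[-50,0,-105],[0,0,0],1],[[-75,0,-105],[0,0,0],1],[[-85,0,-105],[0,0,0],1],[[-85,0,-105],[0,0,0],1]]}}

```text
clock: 27.15
tool_pos: [0.5933, 0.1298, 0.185]
orientation: [180.0, 0.0, -91.5]
force: [-0.3, 0.2, 0.4]
opening: 0.0004
gripper_force: 0.0
```

```bash
python3 look.py w6 .097
```

```text
shift [87.1 -2.8 30. ] turn [ 0.  -0.   0.1] t 27.2 tcp [0.5932 0.1286 0.185 ] jig [-0.0029  0.0871] F [ 0.6 -0.2 -0. ] rpy [180.   -0.  -91.5] op 0.0005
[278.6 139.8] [15.4 25.5] at top [0.0318 0.0371] at .0925 [0.0324 0.0376]
[317.1  96.1] [21.9 22.3] at top [-0.0004  0.0007] at .0925 [-0.0004  0.0006]
[323.3  99.9] [91.2 97.1] at top [-0.0055  0.0039] at .0925 [-0.0056  0.0038]
[317.8  95.6] [36.1 37. ] at top [-0.0009  0.0003] at .0925 [-0.0009  0.0002]
```

The sleeve is home, with the bore concentric with the spindle and both at the same height. I'll tap the lug once more to confirm the carrier is still at the stop.

{"fn": "move_arm", "kwargs": {"motion": [[[25,0,0],[0,0,0],1],[[55,0,0],[0,0,0],1],[[90,0,0],[0,0,0],1],[[125,0,0],[0,0,0],1],[[155,0,0],[0,0,0],1],[[175,0,0],[0,0,0],1],[[178,0,0],[0,0,0],1],[[178,0,0],[0,0,0],1]]}}

```text
clock: 27.87
tool_pos: [0.5878, -0.0523, 0.1852]
orientation: [180.0, -0.0, -91.8]
force: [1.2, 0.1, -0.5]
opening: 0.0005
gripper_force: 0.0
```

{"fn": "move_arm", "kwargs": {"motion": [[[0,0,20],[0,0,0],1],[[0,0,40],[0,0,0],1],[[0,0,60],[0,0,0],1],[[0,0,80],[0,0,0],1],[[0,0,92],[0,0,0],1],[[0,0,92],[0,0,0],1]]}}

```text
clock: 28.37
tool_pos: [0.5863, -0.0497, 0.0903]
orientation: [179.7, -0.0, -91.6]
force: [-0.2, -0.8, 0.2]
opening: 0.0004
gripper_force: 0.0
```

{"fn": "move_arm", "kwargs": {"motion": [[[-5,0,0],[0,0,0],1],[[-10,0,0],[0,0,0],1],[[-15,0,0],[0,0,0],1],[[-19,0,0],[0,0,0],1],[[-22,0,0],[0,0,0],1],[[-24,0,0],[0,0,0],1]]}}

```text
clock: 28.87
tool_pos: [0.5893, -0.0254, 0.0939]
orientation: [-179.9, 0.0, -91.6]
force: [-0.2, 0.4, 0.1]
opening: 0.0003
gripper_force: 0.0
```

{"fn": "move_arm", "kwargs": {"motion": [[[-1,0,0],[0,0,0],1],[[-2,0,0],[0,0,0],1],[[-3,0,0],[0,0,0],1],[[-3,0,0],[0,0,0],1]]}}

```text
clock: 29.2
tool_pos: [0.589, -0.0231, 0.0932]
orientation: [180.0, -0.0, -91.6]
force: [1.1, -0.5, 0.4]
opening: 0.0006
gripper_force: 0.0
```

{"fn": "move_arm", "kwargs": {"motion": [[[-0.7,0,0],[0,0,0],1],[[-1.4,0,0],[0,0,0],1]]}}

```text
clock: 29.37
tool_pos: [0.589, -0.0223, 0.0932]
orientation: [180.0, -0.0, -91.6]
force: [0.7, -4.3, -0.9]
opening: 0.0003
gripper_force: 2.2
```

{"fn": "move_arm", "kwargs": {"motion": [[[-0.7,0,0],[0,0,0],1],[[-1.4,0,0],[0,0,0],1],[[-1.4,0,0],[0,0,0],1]]}}

```text
clock: 29.62
tool_pos: [0.589, -0.0223, 0.0932]
orientation: [180.0, -0.1, -91.6]
force: [2.2, -10.1, -1.4]
opening: 0.0003
gripper_force: 5.0
```

{"fn": "move_arm", "kwargs": {"motion": [[[5,0,0],[0,0,0],1],[[16,0,0],[0,0,0],1],[[18,0,-25],[0,0,0],1],[[18,0,-60],[0,0,0],1],[[18,0,-95],[0,0,0],1],[[18,0,-110],[0,0,0],1],[[18,0,-110],[0,0,0],1],[[18,0,-110],[0,0,0],1]]}}

```text
clock: 30.28
tool_pos: [0.5891, -0.0385, 0.2045]
orientation: [-179.9, 0.1, -91.6]
force: [-1.2, -0.2, -0.4]
opening: 0.0002
gripper_force: 0.0
```

The carrier is against the stop: 10 N on the lug produced no movement, at the same y as before. Handing in.

```bash
python3 -c "
from plant import ctrl
print(ctrl.close_job())"
```

```text
the job is handed in; nothing more can be done
None
```

The carrier is against the end stop and the sleeve is pressed fully home on the spindle; the arm stayed away from the spanner, bottle and wheel, and I handed the job in at about 30 s, though the close call returned no verdict.

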